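# Turn the clean jar tray over with a spatula and fill it

## Task

The small steel tray has been sanitised and is lying upside down on the packing table. Take the spatula by its handle, slip the blade under the tray, lift the tray on it and turn it right way up with the spatula alone, keeping it low over the table (no more than about 15 cm up) and not touching it with the gripper until it is turned. Then lay the spatula down flat on the table clear of the tray and gently stand the short glass jar upright in the middle of the tray, leaving the two cans and the tape roll where they are.

Things in the scene. Friction and masses are not known exactly. Their poses are not given: they have to be found in the camera images.
- tray: Bare steel tray, 0.16 kg, loose: plate 90 (x) by 96 mm (y), 5 mm thick, with a wall 6 mm thick and 17 mm high along each 90 mm side, open at both x ends. It starts upside down, standing on its walls, plate on top: a tunnel 84 mm wide, 17 mm high runs under it along x. Origin: middle of the wall edges' side (on the table at start). z: from wall edges to plate (up at start, down once righted).
- tray_center (a point): Centre of the tray, half-way through its 22 mm height, axes as tray (x along the tunnel, roughly away from the robot at the start). With the tray the right way up, walls pointing up, its inner floor is 5 mm above the table.
- spatula: Spatula, 216 mm long, 0.16 kg, loose, standing by itself on its flat blade and a 40 mm wide foot under the handle's rear end (x = -100 mm). Origin on the table between handle and blade; x from handle to blade, z up. Steel blade x = 20 to 110 mm, 64 mm wide (y), 3 mm thick. A thin neck rises from the blade's rear to a level black handle, x = -105 to -5 mm, axis 58 mm up.
- spatula_grip (a point): Point to grip, on the handle's axis, at x = -50 mm, z = 58 mm of spatula (same axes). The handle is straight, eight-sided, 24 mm across flats, with flats every 45 degrees: it can be gripped from straight above or tilted 45 degrees to either side.
- blade_center (a point): Centre of the blade, 115 mm in front of and 56.5 mm below spatula_grip, axes as spatula. The blade's thickness is 3 mm.
- jar: The short glass jar with a plain steel lid, 62 mm in diameter and 95 mm high, about 0.32 kg, loose, standing upright. Origin: centre of its underside.
- jar_center (a point): Centre of the jar, half-way up (47.5 mm above its underside); z along the jar's axis, up.
- can_a: Bystander: a food can, 74 mm in diameter, 110 mm high. Origin: centre of its underside. Leave it alone.
- can_b: Bystander: a food can like the other, 74 mm in diameter, 110 mm high. Origin: centre of its underside. Leave it alone.
- tape: Bystander: a roll of packing tape lying flat, a ring 100 mm in diameter, 48 mm high. Origin: centre of its underside. Leave it alone.

How it is judged:
By the outcome, as a careful person would: the job done as asked, in the order asked, and still so for the second after the job is handed in, with the robot touching nothing.
It also fails if it takes over 70 s, if anything falls off the work surface, if the arm or the gripper's body presses on something with over 40 N, if the wrist force passes 120 N, or if a joint passes its speed limit or range.

## Robot

A 6-joint arm with a two-finger parallel gripper is mounted at the origin on the work surface. World frame = base frame: x ahead of the robot, y to its left, z up, the work surface at z = 0. Lengths are in m, angles in rad, forces in N, time in s.
With the tool pointing down it reaches from about 0.35 to 0.975 m from the base axis. Payload 4.9 kg.
Tool frame: the origin (TCP) lies where the fingers leave the gripper's body, on its centre line; the fingertips stand 73 mm ahead of it and the grasp point (between the pads) lies 54 mm ahead of it; z points along the fingers, y is the direction in which the jaws open and shut (so a half turn about z gives the same grasp; the last joint's range is limited). The gripper opens to 85 mm and grips with 20 to 120 N. Pads are 22 mm wide; open, the fingers measure 114 mm over their backs; the gripper's body (76 mm by 85 mm) begins 54 mm behind the grasp point. The pads swing forward as they close: fully open they stand 13 mm farther back than shut.
Start: joints at [-1.223, 0.053, 1.613, -0, 1.476, -0.119], TCP at [0.281, -0.558, 0.304] pointing down, gripper open.
Joint ranges: [-3.01, 3.01], [-1.01, 2.22], [0.06, 2.58], [-1.02, 4.17], [0.09, 2.62], [-3.14, 3.14]. Speed limits (rad/s): [2.57, 2.57, 3.14, 3.14, 3.14, 3.14].

## Interface

Orientations are given as a rotation vector (axis times angle).
In Python, from station import monitor, vision, workorder gives the robot as it stands.
- The arm moves only by the tool arm_command, never from a script. Its argument "rows" is text: rows parted by semicolons, each of 6 numbers parted by spaces: the shift along the world's x, y, z in mm, then the turn, a rotation vector about the world's x, y, z in degrees. In form: tx ty tz wx wy wz; .... A call has 1 to 12 rows; each row is the pose to reach, as a shift and turn from the pose measured when the call began; what a row does not reach only later rows make up. A row lasts 1/8 s, in which the tool goes at most 62.5 mm and 10.7 degrees, less where a joint would pass 70% of its speed; a pose out of reach is approached as far as the arm can. A call with a gripper value outside its range is refused whole. "jaw" is the opening, from 0 (shut) to 1 (fully open), set as the call begins (left out, the last holds). The fingers move at their own pace and stop on an object; "squeeze" is the grip in N (left out, the last holds). Time passes only in rows, so rows that repeat a pose let the fingers close. It gives the time, the measured TCP pose, the force and the opening at its end, in the units of the state.
- monitor.get_obs(): the state, without advancing time (a new reading comes with each control period).
- vision.get_image(name): name is "scene" or "side" or "wrist"; returns a dict with "frame" (384x512x3 uint8, red, green, blue), "vfov" (degrees; the focal length in pixels is half the picture's height over the tangent of half this angle, whatever the lens; pixels are square), "cx", "cy" (the principal point, pixels), "R" (3x3) and "t" (3): a world point X has camera coordinates R X + t; the wrist camera has in their place "T_tool_cam" (4x4, takes a point from camera to tool coordinates, whose origin is the TCP and whose axes are the flange's). Camera axes: x right, y down, z forward; pixel columns grow to the right and rows downward; lengths in m; the calibration is good to about 2 mm. The wrist camera is an equidistant fisheye: a pixel r from the principal point sees the ray r / f radians off the axis. A picture is of the moment at which its call begins: read the wrist's pose just before it. There is no depth.
- workorder.finish_job(): hands the job in, once; it reports no verdict.
The state is a dict: "t": time; "q": joint angles; "dq": joint speeds; "effort": joint torques, N m; "tool_pos": TCP position; "tool_rot": TCP orientation; "contact_force": force on the tool from outside, world axes, zero at the start; "wrist_torque": the same for the moment, N m; "opening": finger opening in m.
Only numpy, scipy, OpenCV 4.12 (cv2) and the standard library are available. Lean on these libraries where they do the work, as an engineer would, in place of code of your own. Each camera call takes 0.05 s, during which the arm holds its last target. There are 200 camera calls.

## Working session

There is one attempt and no reset: what is moved stays moved. The work goes in short steps, Python scripts to look and compute and a tool call to move; the robot and the scene stay as the last step left them, time stands still between calls to the robot, and variables do not carry over. Pictures are saved under pics/ and viewed, about 8 in all and at most 12, crops included, and the job is handed in when it is done.

Besides the shell and the picture viewer there is one more tool, called after "Emit:" in YAML: its name, and indented under it one key for each argument. arm_command: Moves the arm, as the interface text tells. Its arguments: {"type":"object","properties":{"rows":{"type":"string"},"jaw":{"type":"number"},"squeeze":{"type":"number"}},"required":["rows"]}

```bash
ls; mkdir -p pics
cat > h.py <<'E'
import numpy as np, cv2
from scipy.spatial.transform import Rotation as Ro
from station import monitor, vision, workorder
def snap(n,f):
    o=monitor.get_obs(); d=vision.get_image(n); d['obs']=o
    np.save(f'pics/{f}.npy',d,allow_pickle=True); cv2.imwrite(f'pics/{f}.png',d['frame'][:,:,::-1]); return d
def load(f): return np.load(f'pics/{f}.npy',allow_pickle=True).item()
def ray(d,u,v):
    F=d['frame'].shape[0]/2/np.tan(np.radians(d['vfov'])/2)
    a=np.array([u-d['cx'],v-d['cy']])
    if 'R' in d:
        r=np.array([*(a/F),1.]); R=np.array(d['R']); return -R.T@np.array(d['t']), R.T@r/np.linalg.norm(r)
    n=np.linalg.norm(a)+1e-9; th=n/F; r=np.array([*(a/n*np.sin(th)),np.cos(th)])
    T=np.array(d['T_tool_cam']); W=Ro.from_rotvec(d['obs']['tool_rot']).as_matrix()
    return W@T[:3,3]+np.array(d['obs']['tool_pos']), W@T[:3,:3]@r
def plane(d,u,v,z):
    c,r=ray(d,u,v); return c+r*(z-c[2])/r[2]
def proj(d,X):
    F=d['frame'].shape[0]/2/np.tan(np.radians(d['vfov'])/2)
    if 'R' in d: p=np.array(d['R'])@X+np.array(d['t']); return F*p[:2]/p[2]+[d['cx'],d['cy']]
    T=np.array(d['T_tool_cam']); W=Ro.from_rotvec(d['obs']['tool_rot']).as_matrix()
    p=T[:3,:3].T@(W.T@(np.array(X)-d['obs']['tool_pos'])-T[:3,3]); n=np.linalg.norm(p[:2])
    return F*np.arctan2(n,p[2])*p[:2]/n+[d['cx'],d['cy']]
E
python3 - <<'E'
from h import *
a=snap('scene','scene0');b=snap('side','side0');snap('wrist','wrist0')
for d in(a,b): print(d['vfov'],d['cx'],d['cy'],ray(d,256,192))
print(monitor.get_obs())
cv2.imwrite('pics/all0.png',np.vstack([np.hstack([cv2.imread(f'pics/{n}0.png') for n in('scene','side')])])[:, :])
E
```

```text
pics
45.07888521651094 257.92174111852495 188.75026464228023 (array([1.36466963, 0.16104238, 0.79948761]), array([-0.70961977, -0.15980801, -0.68622239]))
46.96244112656557 262.53585392452277 186.66616449410148 (array([0.00851492, 0.65757107, 0.7135763 ]), array([ 0.55793992, -0.56943492, -0.6036944 ]))
{'t': 0.15, 'q': array([-1.22299502e+00,  5.32365539e-02,  1.61397962e+00, -3.99418896e-05,
        1.47600698e+00, -1.18982447e-01]), 'dq': array([-1.23597998e-04, -2.15590091e-03, -4.04269288e-03,  5.38694425e-04,
       -2.23470913e-04, -2.29806726e-05]), 'effort': array([ 5.00680762e-04, -3.94242454e+01, -3.70721340e+01, -1.43310081e-04,
        4.61044532e-03,  2.44543244e-06]), 'tool_pos': array([ 0.2811353 , -0.55778392,  0.3029253 ]), 'tool_rot': array([-3.05484338e+00, -7.26215893e-01,  3.54249419e-04]), 'contact_force': array([-0.29700461, -0.62996209, -0.61242012]), 'wrist_torque': array([-0.0062277 , -0.01745298,  0.02067945]), 'opening': 0.08551826088376886}
```

View pics/scene0.png

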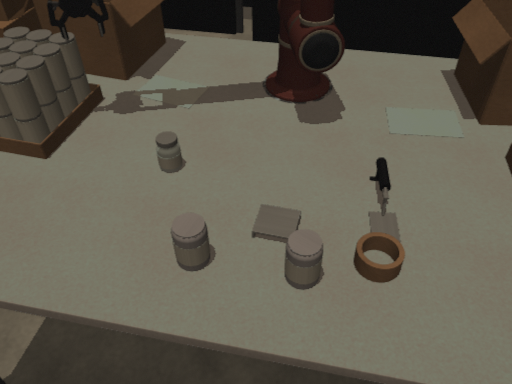

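View pics/side0.png

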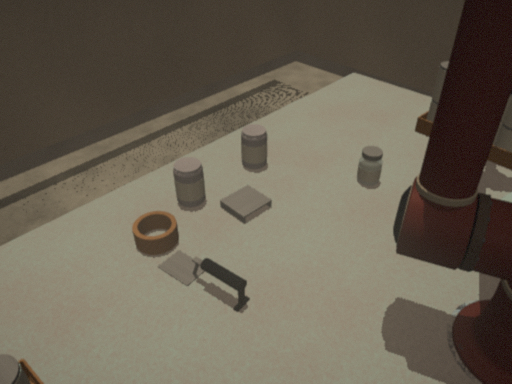

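The scene picture shows the jar at (169,152), the cans at (190,240) and (304,258), the tray at (277,223), the tape at (380,257) and the spatula at (383,200), blade towards the camera. The side view agrees: tray at (246,203), spatula at (205,270).

Run:
```python
from h import *
np.set_printoptions(precision=4,suppress=True)
a=load('scene0');b=load('side0')
P=lambda n,ua,ub,z:print(n,plane(a,*ua,z)[:2] if ua else '',plane(b,*ub,z)[:2] if ub else '')
P('jar lid',(167.5,139.5),(372,153),.095)
P('can far',(190,227),(254.5,132.5),.11)
P('can near',(305,244),(188.5,167),.11)
P('tape',(380,248),(156,224),.048)
P('tray',(279,222),(246,201),.022)
P('handle rear',(381,160),(244,285),.058)
P('handle front',(386,189),(203,263),.058)
P('blade',(384,226),(184,267),.003)
for f in('scene0','side0'):
    im=cv2.imread(f'pics/{f}.png'); d=load(f)
    c=[(240,195,330,250),(350,145,420,255)] if f[1]=='c' else [(210,175,285,230),(150,240,260,315)]
    t=[]
    for x0,y0,x1,y1 in c:
        k=cv2.resize(im[y0:y1,x0:x1],None,fx=4,fy=4,interpolation=cv2.INTER_CUBIC); t.append(np.clip(k*1.8,0,255).astype('uint8'))
    for k in t: print(k.shape)
    H=max(k.shape[0] for k in t)
    cv2.imwrite(f'pics/c_{f}.png',np.hstack([cv2.copyMakeBorder(k,0,H-k.shape[0],0,8,0) for k in t]))
```

```text
jar lid [ 0.4916 -0.2632] [ 0.478  -0.2586]
can far [ 0.7785 -0.1081] [ 0.7585 -0.1038]
can near [0.7762 0.1244] [0.7561 0.1296]
tape [0.7026 0.276 ] [0.704  0.2731]
tray [0.648  0.0526] [0.6397 0.0496]
handle rear [0.4206 0.2716] [0.4252 0.2671]
handle front [0.5271 0.2849] [0.5262 0.2839]
blade [0.5941 0.2907] [0.5904 0.2887]
(220, 360, 3)
(440, 280, 3)
(220, 300, 3)
(300, 440, 3)
```

View pics/c_scene0.png

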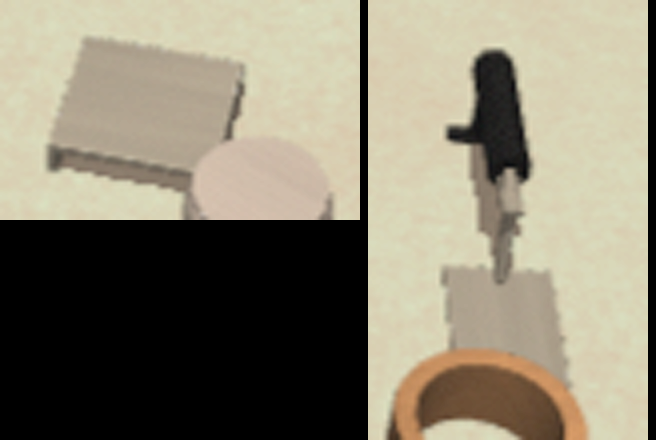

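View pics/c_side0.png

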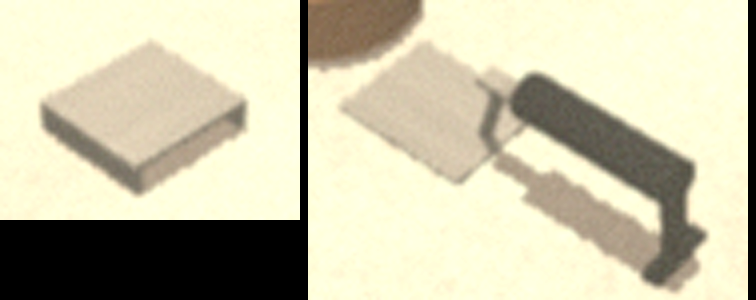

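The crops show the tray's plate with its tunnel mouth towards the robot (side-crop corners (151,40), (246,100), (135,165), (42,103)). They also show the spatula with its blade tip close to the tape, so it has to be lifted back first.

Run:
```python
from h import *
np.set_printoptions(precision=4,suppress=True)
a=load('scene0');b=load('side0')
def G(d,pts,o,z): return np.array([plane(d,o[0]+(x-1.5)/4,o[1]+(y-1.5)/4,z)[:2] for x,y in pts])
t=G(b,[(151,40),(246,100),(135,165),(42,103)],(210,175),.022); print('tray side',t,t.mean(0))
t2=G(a,[(85,38),(243,66),(50,147)],(240,195),.022); print('tray scene',t2,(t2[1]+t2[2])/2)
for q in (t,): 
  e=[q[(i+1)%4]-q[i] for i in range(4)]; print([ (round(np.linalg.norm(v),4),round(np.degrees(np.arctan2(v[1],v[0])),1)) for v in e])
e=[t2[1]-t2[0],t2[2]-t2[0]];print([ (round(np.linalg.norm(v),4),round(np.degrees(np.arctan2(v[1],v[0])),1)) for v in e])
l=G(b,[(117,41),(34,105),(152,183)],(150,240),.003); print('blade side',l,(l[0]+l[2])/2,l[1]-l[0],l[2]-l[1])
l=G(a,[(75,268),(184,270)],(350,145),.003); print('blade rear scene',l,l.mean(0))
h=G(b,[(224,93),(372,172)],(150,240),.058);print('handle side',h, np.degrees(np.arctan2(*(h[0]-h[1])[::-1])),np.linalg.norm(h[0]-h[1]))
h=G(a,[(142,170),(125,58)],(350,145),.062);print('handle scene',h, np.degrees(np.arctan2(*(h[0]-h[1])[::-1])),np.linalg.norm(h[0]-h[1]))
```

```text
tray side [[ 0.6868 -0.0022]
 [ 0.5977  0.0017]
 [ 0.6032  0.0949]
 [ 0.6888  0.093 ]] [0.6441 0.0469]
tray scene [[ 0.5995  0.0002]
 [ 0.6038  0.0956]
 [ 0.6884 -0.0015]] [0.6461 0.0471]
[(np.float64(0.0892), np.float64(177.5)), (np.float64(0.0933), np.float64(86.6)), (np.float64(0.0857), np.float64(-1.3)), (np.float64(0.0952), np.float64(-91.2))]
[(np.float64(0.0955), np.float64(87.4)), (np.float64(0.0889), np.float64(-1.1))]
blade side [[0.6403 0.2638]
 [0.6337 0.3254]
 [0.5442 0.3158]] [0.5922 0.2898] [-0.0065  0.0616] [-0.0896 -0.0096]
blade rear scene [[0.5543 0.2536]
 [0.543  0.3173]] [0.5486 0.2855]
handle side [[0.5226 0.28  ]
 [0.4313 0.2648]] 9.458262399066458 0.0925758036831146
handle scene [[0.5254 0.2822]
 [0.4223 0.2707]] 6.358992492414827 0.10380085844250907
```

```bash
cat >> h.py <<'E'
def toolR(yaw,roll,flip=0):
    """tool pose gripping along heading yaw(deg), tool down rolled by roll(deg) about heading; flip: tool x along -heading"""
    return Ro.from_euler('z',yaw,degrees=True)*Ro.from_euler('x',roll,degrees=True)*Ro.from_euler('x',180,degrees=True)*Ro.from_euler('z',180*flip,degrees=True)
def wrist(R,q1,q23):
    M=(Ro.from_euler('z',q1)*Ro.from_euler('y',q23)).inv()*R
    a=M.as_euler('ZYZ',degrees=True); a[2]=(a[2]-90+180)%360-180
    return a
E
python3 - <<'E'
from h import *
np.set_printoptions(precision=1,suppress=True)
o=monitor.get_obs(); print(wrist(Ro.from_rotvec(o['tool_rot']),o['q'][0],o['q'][1]+o['q'][2]))
for fl in (0,1):
  for q23 in (1.6,2.0,2.3):
    print(fl,q23,'grip',wrist(toolR(7.5,-45,fl),.65,q23),'ins',[wrist(toolR(-2,r,fl),.1 if r<0 else -.1,q23) for r in (-45,0,55,70)])
R0=Ro.from_rotvec(o['tool_rot'])
for fl in(0,1): print(fl,(toolR(7.5,-45,fl)*R0.inv()).as_rotvec(degrees=True))
E
```

```text
[-0.  84.6 -6.8]
0 1.6 grip [-40.6 109.3 113.2] ins [array([-44.6,  94.3,  96.7]), array([-0. , 88.3, 86.3]), array([54.9, 92.1, 86.5]), array([69.9, 92.9, 87.1])]
0 2.0 grip [-37.9  91.4 127.8] ins [array([-45.8,  78. , 112.9]), array([-0. , 65.4, 86.3]), array([56.4, 79. , 67.6]), array([70.3, 85. , 65.6])]
0 2.3 grip [-38.9  77.9 138.5] ins [array([-49.9,  66.4, 126.3]), array([-0. , 48.2, 86.3]), array([60.5, 70. , 52.4]), array([72.5, 79.5, 49.2])]
1 1.6 grip [-40.6 109.3 -66.8] ins [array([-44.6,  94.3, -83.3]), array([  0. ,  88.3, -93.7]), array([ 54.9,  92.1, -93.5]), array([ 69.9,  92.9, -92.9])]
1 2.0 grip [-37.9  91.4 -52.2] ins [array([-45.8,  78. , -67.1]), array([  0. ,  65.4, -93.7]), array([  56.4,   79. , -112.4]), array([  70.3,   85. , -114.4])]
1 2.3 grip [-38.9  77.9 -41.5] ins [array([-49.9,  66.4, -53.7]), array([  0. ,  48.2, -93.7]), array([  60.5,   70. , -127.6]), array([  72.5,   79.5, -130.8])]
0 [-43.3 -13.3 -18.2]
1 [-18.5  59.9 149.6]
```

Emit:
arm_command:
  rows: "25 50 0 0 0 0; 50 100 0 0 0 0; 75 155 0 0 0 0; 100 210 0 -4 -1 -2; 125 265 0 -8 -2 -4; 140 320 0 -12 -4 -5; 150 380 0 -16 -5 -7; 160 440 0 -20 -6 -9; 165 500 0 -24 -7 -10; 170 560 0 -28 -9 -12; 175 620 0 -32 -10 -14; 180 675 0 -36 -11 -16"
  jaw: 0.55
  squeeze: 60

```text
t: 1.65
tool_pos: [0.4607, 0.1196, 0.3032]
tool_rot: [2.477, 0.22, 0.056]
contact_force: [0.9, -0.9, 0.5]
opening: 0.047
```

```bash
cat >> h.py <<'E'
def st(): 
    o=monitor.get_obs(); np.set_printoptions(precision=4,suppress=True)
    open('log.txt','a').write(' '.join(map(str,[*o['q'],*o['tool_pos'],*o['tool_rot']]))+'\n')
    print('t',round(o['t'],2),'q',np.degrees(o['q']).round(1),'p',o['tool_pos'],'rv',o['tool_rot'],'F',o['contact_force'].round(1),'T',o['wrist_torque'].round(2),'op',round(o['opening'],4)); return o
def goto(p,R):
    o=st(); print('shift mm',((np.array(p)-o['tool_pos'])*1000).round(1),'turn',(R*Ro.from_rotvec(o['tool_rot']).inv()).as_rotvec(degrees=True).round(1))
def spat(grip,yaw,roll,tilt=-45,pitch=0):
    """TCP pose for spatula_grip at grip, spatula heading yaw, roll about own axis, nose-up pitch"""
    S=Ro.from_euler('z',yaw,degrees=True)*Ro.from_euler('y',-pitch,degrees=True)*Ro.from_euler('x',roll,degrees=True)
    R=S*Ro.from_euler('x',tilt+180,degrees=True); return np.array(grip)-.054*R.as_matrix()[:,2],R
E
python3 - <<'E'
from h import *
p,R=spat([.479,.275,.058],7.5,0)
pre=p-.1*R.as_matrix()[:,2]; print(p,pre)
goto(pre,R)
print(wrist(Ro.from_rotvec(monitor.get_obs()['tool_rot']),*[f(monitor.get_obs()['q']) for f in (lambda q:q[0],lambda q:q[1]+q[2])]))
E
```

```text
[0.47401602 0.3128571  0.09618377] [0.46478642 0.38296284 0.16689444]
t 1.65 q [ 20.5 -12.1 110.9 -36.7  90.  103.3] p [0.4607 0.1196 0.3032] rv [2.4772 0.2196 0.0559] F [ 0.9 -0.9  0.5] T [0.24 0.06 0.02] op 0.047
shift mm [   4.1  263.4 -136.3] turn [-7.2 -1.9 -2.3]
[-36.6606  90.0235 103.2747]
```

Emit:
arm_command:
  rows: "0 60 0 -2 0 0; 0 120 0 -4 -1 -1; 0 175 0 -5 -1 -2; 2 225 -30 -7 -2 -2; 4 255 -80 -7 -2 -2; 4 263 -125 -7 -2 -2; 4 263 -136 -7 -2 -2; 4 263 -136 -7 -2 -2"

```text
t: 2.65
tool_pos: [0.4647, 0.382, 0.1671]
tool_rot: [2.354, 0.16, 0.068]
contact_force: [-0.6, 0.3, -0.7]
opening: 0.047
```

Run:
```python
from h import *
p,R=spat([.479,.275,.058],7.5,0)
goto(p,R)
d=snap('wrist','wrist1')
im=d['frame'][:,:,::-1].copy()
for x in(-.105,-.05,-.005):
    c,s=np.cos(np.radians(7.5)),np.sin(np.radians(7.5)); X=np.array([.479+(x+.05)*c,.275+(x+.05)*s,.058]); u=proj(d,X);print(u)
    cv2.circle(im,(int(u[0]),int(u[1])),2,(0,0,255),-1)
cv2.imwrite('pics/w1.png',im)
```

```text
t 2.65 q [ 43.6  21.7  90.7 -35.2  96.4 131.1] p [0.4647 0.382  0.1671] rv [2.3544 0.1599 0.0677] F [-0.6  0.3 -0.7] T [0.32 0.08 0.03] op 0.047
shift mm [  9.3 -69.1 -70.9] turn [-0.2  0.1 -0.3]
[258.9166 255.5784]
[259.1483 196.8061]
[259.3586 141.1548]
```

View pics/w1.png

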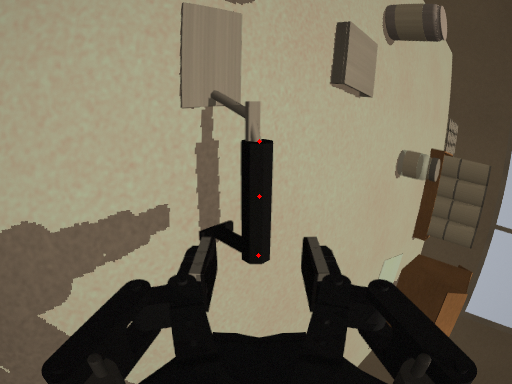

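The projected handle points (259,141)–(259,256) lie on the handle, so the pose is right. Next is the approach and the grip.

Emit:
arm_command:
  rows: "3 -20 -21 0 0 0; 5 -40 -41 0 0 0; 7 -57 -58 0 0 0; 9 -66 -68 0 0 0; 9 -69 -71 0 0 0; 9 -69 -71 0 0 0"

```text
t: 3.45
tool_pos: [0.4748, 0.3138, 0.0988]
tool_rot: [2.357, 0.158, 0.072]
contact_force: [0.4, -0.0, 0.9]
opening: 0.0468
```

Emit:
arm_command:
  rows: "0 0 0 0 0 0; 0 0 0 0 0 0; 0 0 0 0 0 0; 0 0 0 0 0 0; 0 0 0 0 0 0; 0 0 0 0 0 0"
  jaw: 0
  squeeze: 100

```text
t: 4.2
tool_pos: [0.4753, 0.3146, 0.0998]
tool_rot: [2.358, 0.158, 0.074]
contact_force: [-0.8, 4.0, 5.5]
opening: 0.0222
```

Run:
```python
from h import *
p,R=spat([.479,.275,.058],7.5,0)
goto(p,R)
b=snap('side','side1')
```

```text
t 4.2 q [ 38.7  22.   97.8 -37.3  87.4 132.1] p [0.4753 0.3146 0.0998] rv [2.3582 0.1576 0.0742] F [-0.8  4.   5.5] T [ 0.25  0.08 -0.07] op 0.0222
shift mm [-1.3 -1.7 -3.6] turn [-0.4  0.3 -0.3]
```

```bash
cat >> h.py <<'E'
def SR(yaw,roll,pitch=0): return Ro.from_euler('z',yaw,degrees=True)*Ro.from_euler('y',-pitch,degrees=True)*Ro.from_euler('x',roll,degrees=True)
def setoff(grip,yaw,roll=0,pitch=0):
    o=monitor.get_obs(); Rt=Ro.from_rotvec(o['tool_rot']); np.save('off.npy',np.r_[Rt.inv().apply(np.array(grip)-o['tool_pos']),(Rt.inv()*SR(yaw,roll,pitch)).as_rotvec()])
def tgt(grip,yaw,roll,pitch=0,say=''):
    f=np.load('off.npy'); R=SR(yaw,roll,pitch)*Ro.from_rotvec(f[3:]).inv(); p=np.array(grip)-R.apply(f[:3])
    o=monitor.get_obs(); print(say,'shift mm',((p-o['tool_pos'])*1000).round(1),'turn',(R*Ro.from_rotvec(o['tool_rot']).inv()).as_rotvec(degrees=True).round(1))
def where():
    f=np.load('off.npy'); o=monitor.get_obs(); Rt=Ro.from_rotvec(o['tool_rot']); S=Rt*Ro.from_rotvec(f[3:]); g=o['tool_pos']+Rt.apply(f[:3])
    e=S.as_euler('ZYX',degrees=True); print('grip',g,'blade c',g+S.apply([.115,0,-.0565]),'yaw',e[0].round(1),'pitch',-e[1].round(1),'roll',e[2].round(1))
E
python3 - <<'E'
from h import *
setoff([.479,.275,.058],7.5)
print(np.load('off.npy'))
tgt([.43,.269,.118],7.5,0)
tgt([.41,.060,.118],-2,0)
tgt([.41,.060,.064],-2,0)
E
```

```text
[-1.94167518e-03 -1.07305777e-03  5.76056888e-02 -2.36219679e+00
 -3.04282620e-03 -1.07002392e-02]
 shift mm [-49.  -6.  60.] turn [-0. -0.  0.]
 shift mm [ -62.4 -214.9   60. ] turn [-0.  -0.  -9.5]
 shift mm [ -62.4 -214.9    6. ] turn [-0.  -0.  -9.5]
```

Emit:
arm_command:
  rows: "0 0 10 0 0 0; -10 0 30 0 0 0; -30 -4 50 0 0 0; -50 -15 60 0 0 0; -58 -50 60 0 0 -2; -62 -95 60 0 0 -4; -62 -140 60 0 0 -6; -62 -180 60 0 0 -8; -62 -207 60 0 0 -9; -62 -215 60 0 0 -9.5; -62 -215 60 0 0 -9.5; -62 -215 60 0 0 -9.5"

```text
t: 5.75
tool_pos: [0.4134, 0.1003, 0.1597]
tool_rot: [2.362, -0.037, -0.006]
contact_force: [0.4, 0.4, -0.7]
opening: 0.0217
```

Run:
```python
from h import *
st(); where(); tgt([.41,.060,.064],-2,0)
b=snap('side','side2'); a=snap('scene','scene2')
ca=cv2.resize(a['frame'][150:290,210:390,::-1],None,fx=2,fy=2); cb=cv2.resize(b['frame'][150:290,160:360,::-1],None,fx=2,fy=2)
cv2.imwrite('pics/v2.png',np.clip(np.hstack([ca,cb])*1.7,0,255).astype('uint8'))
```

```text
t 5.75 q [ 21.7  -3.5 119.9 -40.4  85.9 124.7] p [0.4134 0.1003 0.1597] rv [ 2.3622 -0.037  -0.0057] F [ 0.4  0.4 -0.7] T [0.51 0.04 0.02] op 0.0217
grip [0.4106 0.0606 0.118 ] blade c [0.5255 0.0567 0.0615] yaw -1.9 pitch 0.0 roll 0.0
 shift mm [ -0.5  -0.6 -54. ] turn [-0.   0.  -0.1]
```

View pics/v2.png

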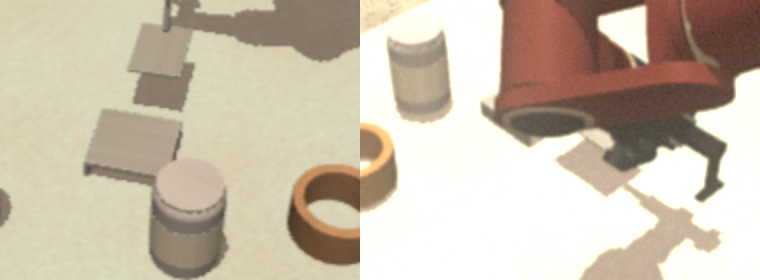

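The view shows the blade held level in front of the tray (scene-crop corners about (140,24), (190,30), (182,77), (128,71)), with the arm hiding it from the side camera. I'll check this against the model.

Run:
```python
from h import *
np.set_printoptions(precision=4,suppress=True)
a=load('scene2')
P=[(140,24),(190,30),(183,77),(128,71)]
q=np.array([plane(a,210+(x-.5)/2,150+(y-.5)/2,.063)[:2] for x,y in P]); print(q,q.mean(0))
m=(q[2]+q[3])/2-(q[0]+q[1])/2; print('len',np.linalg.norm(m),'yaw',np.degrees(np.arctan2(m[1],m[0])), 'w',np.linalg.norm(q[1]-q[0]),np.linalg.norm(q[2]-q[3]))
```

```text
[[0.4839 0.0244]
 [0.483  0.087 ]
 [0.5695 0.0905]
 [0.5721 0.0256]] [0.5271 0.0569]
len 0.08735732912127858 yaw 1.536640863243235 w 0.06257052097178521 0.06492187555071541
```

Emit:
arm_command:
  rows: "0 -2 -25 0 0 0; 0 -2 -45 0 0 0; 0 -2 -54 0 0 0; 0 -2 -54 0 0 0; 20 -3 -54 0 0 0; 40 -4 -54 0 0 0; 50 -4 -54 0 0 0; 50 -4 -54 0 0 0"

```text
t: 6.85
tool_pos: [0.464, 0.0965, 0.1064]
tool_rot: [2.362, -0.038, -0.005]
contact_force: [-0.0, -0.6, -1.3]
opening: 0.0215
```

Run:
```python
from h import *
st(); where(); tgt([.52,.0545,.064],-2,0)
```

```text
t 6.85 q [ 19.3   7.6 114.7 -41.9  80.  127.1] p [0.464  0.0965 0.1064] rv [ 2.3624 -0.0377 -0.0045] F [-0.  -0.6 -1.3] T [ 0.49  0.02 -0.02] op 0.0215
grip [0.4613 0.0569 0.0646] blade c [0.5763 0.053  0.0083] yaw -2.0 pitch 0.1 roll 0.0
 shift mm [58.8 -2.4 -0.7] turn [-0.   0.1 -0. ]
```

Emit:
arm_command:
  rows: "12 0 0 0 0 0; 25 -1 0 0 0 0; 38 -2 0 0 0 0; 50 -2 0 0 0 0; 58 -2 0 0 0 0; 58 -2 0 0 0 0; 58 -2 0 0 0 0"

```text
t: 7.72
tool_pos: [0.5218, 0.0945, 0.1062]
tool_rot: [2.362, -0.038, -0.005]
contact_force: [0.8, 0.0, -0.2]
opening: 0.0219
```

Run:
```python
from h import *
st(); where()
a=snap('scene','scene3')
b=snap('side','side3')
ca=cv2.resize(a['frame'][150:290,210:390,::-1],None,fx=2,fy=2); cb=cv2.resize(b['frame'][150:290,160:360,::-1],None,fx=2,fy=2)
cv2.imwrite('pics/v3.png',np.clip(np.hstack([ca,cb])*1.7,0,255).astype('uint8'))
```

```text
t 7.72 q [ 17.2  13.7 107.6 -42.7  79.6 125.1] p [0.5218 0.0945 0.1062] rv [ 2.3623 -0.0375 -0.005 ] F [ 0.8  0.  -0.2] T [0.46 0.02 0.02] op 0.0219
grip [0.519  0.0549 0.0645] blade c [0.634 0.051 0.008] yaw -2.0 pitch 0.0 roll 0.0
```

View pics/v3.png

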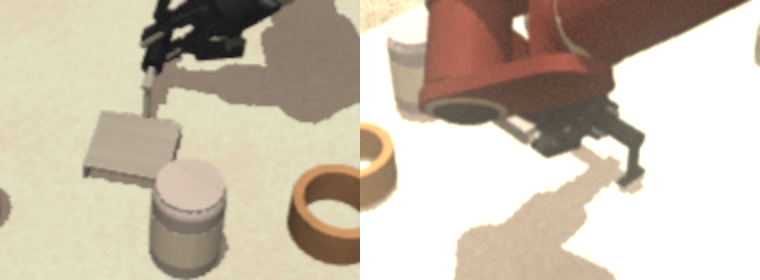

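The blade sits inside the tunnel with the neck at the tray's rear edge (149,115 in the crop). The tray hasn't shifted and there is no contact force, so I'll lift.

Emit:
arm_command:
  rows: "0 0 3 0 0 0; 0 0 7 0 0 0; 0 0 11 0 0 0; 0 0 16 0 0 0; 0 0 24 0 -0.5 0; 0 0 34 0 -1 0; 0 0 44 0 -1.5 0; -5 0 54 0 -2 0; -15 0 62 0 -2 0; -28 0 66 0 -2 0; -38 0 66 0 -2 0; -42 0 66 0 -2 0"

```text
t: 9.32
tool_pos: [0.4786, 0.0945, 0.1718]
tool_rot: [2.362, -0.053, 0.035]
contact_force: [0.3, -0.1, -4.0]
opening: 0.022
```

```bash
cat >> h.py <<'E'
def bt(c,yaw,roll,pitch=0,say=''):
    tgt(np.array(c)-SR(yaw,roll,pitch).apply([.115,0,-.0565]),yaw,roll,pitch,say)
E
python3 - <<'E'
from h import *
st(); where()
for r in range(0,101,10): bt([.592,.05,.074],-2,r,2,r)
d=snap('scene','scene4')
E
```

```text
t 9.32 q [ 18.7   2.2 112.9 -42.2  83.9 123.3] p [0.4786 0.0945 0.1718] rv [ 2.3623 -0.0534  0.0354] F [ 0.3 -0.1 -4. ] T [ 0.67  0.19 -0.05] op 0.022
grip [0.4772 0.0548 0.13  ] blade c [0.5941 0.051  0.0775] yaw -1.9 pitch 2.0 roll 0.1
0 shift mm [-2.  -0.7 -3.6] turn [-0.1 -0.  -0.1]
10 shift mm [ -2.8 -18.3   1.8] turn [ 9.9 -0.4  0.3]
20 shift mm [ -3.5 -36.7   4.1] turn [19.9 -0.7  0.6]
30 shift mm [ -4.1 -55.1   3.1] turn [29.9 -1.   1. ]
40 shift mm [ -4.6 -73.1  -1. ] turn [39.9 -1.4  1.3]
50 shift mm [ -5.  -90.1  -8.2] turn [49.9 -1.7  1.7]
60 shift mm [  -5.2 -105.6  -18.3] turn [59.8 -2.1  2. ]
70 shift mm [  -5.2 -119.1  -30.8] turn [69.8 -2.4  2.4]
80 shift mm [  -5.1 -130.2  -45.6] turn [79.8 -2.7  2.7]
90 shift mm [  -4.8 -138.7  -62. ] turn [89.8 -3.1  3.1]
100 shift mm [  -4.4 -144.1  -79.7] turn [99.8 -3.4  3.4]
```

Emit:
arm_command:
  rows: "-2 -9 -1 5 0 0; -3 -18 2 10 0 0; -3 -27 3 15 -0.5 0.5; -3 -37 4 20 -1 1; -4 -46 4 25 -1 1; -4 -55 3 30 -1 1; -4 -64 1 35 -1 1; -5 -73 -1 40 -1 1; -5 -82 -4 45 -1.5 1.5; -5 -90 -8 50 -2 2; -5 -90 -8 50 -2 2"

```text
t: 10.75
tool_pos: [0.4729, 0.0031, 0.163]
tool_rot: [-3.047, 0.051, -0.074]
contact_force: [0.0, -0.4, -3.2]
opening: 0.0219
```

Run:
```python
from h import *
st(); where()
a=snap('scene','scene5')
b=snap('side','side5')
ca=cv2.resize(a['frame'][150:290,210:390,::-1],None,fx=2,fy=2); cb=cv2.resize(b['frame'][150:290,160:360,::-1],None,fx=2,fy=2)
cv2.imwrite('pics/v5.png',np.clip(np.hstack([ca,cb])*1.7,0,255).astype('uint8'))
```

```text
t 10.75 q [-11.2 -12.2 120.9   6.1  69.6  78.7] p [0.4729 0.0031 0.163 ] rv [-3.0471  0.0514 -0.0745] F [ 0.  -0.4 -3.2] T [-0.12  0.36 -0.01] op 0.0219
grip [0.4738 0.0096 0.1057] blade c [0.5916 0.0489 0.0739] yaw -2.0 pitch 2.2 roll 50.0
```

View pics/v5.png

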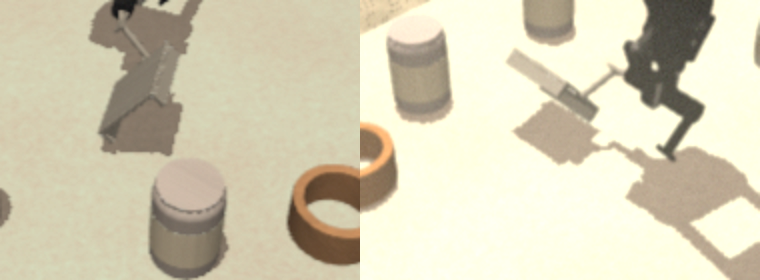

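Run:
```python
from h import *
for r,z in ((60,.074),(70,.074),(80,.072),(85,.070),(85,.063)): bt([.592,.05,z],-2,r,2,(r,z))
```

```text
(60, 0.074) shift mm [  0.1 -15.4 -10. ] turn [10.  -0.   0.2]
(70, 0.074) shift mm [  0.1 -29.  -22.6] turn [19.9 -0.4  0.6]
(80, 0.072) shift mm [  0.2 -40.1 -39.3] turn [29.9 -0.7  1. ]
(85, 0.07) shift mm [  0.4 -44.7 -49.3] turn [34.9 -0.9  1.1]
(85, 0.063) shift mm [  0.4 -44.7 -56.3] turn [34.9 -0.9  1.1]
```

Emit:
arm_command:
  rows: "0 -8 -5 5 0 0; 0 -15 -10 10 0 0; 0 -22 -16 15 0 0; 0 -29 -23 20 -0.5 0.5; 0 -35 -31 25 -0.5 1; 0 -40 -39 30 -0.7 1; 0 -43 -45 33 -0.8 1; 0 -45 -51 35 -0.9 1; 0 -45 -56 35 -0.9 1; 0 -45 -56 35 -0.9 1"

```text
t: 12.1
tool_pos: [0.4731, -0.0403, 0.1072]
tool_rot: [-2.436, 0.035, -0.067]
contact_force: [-0.9, 0.1, -3.3]
opening: 0.0219
```

Run:
```python
from h import *
st(); where()
for r,z in ((85,.058),(90,.057),(95,.056),(100,.056),(105,.056),(110,.056)): bt([.592,.05,z],-2,r,0,(r,z))
a=snap('scene','scene6')
b=snap('side','side6')
ca=cv2.resize(a['frame'][150:290,210:390,::-1],None,fx=2,fy=2); cb=cv2.resize(b['frame'][150:290,160:360,::-1],None,fx=2,fy=2)
cv2.imwrite('pics/v6.png',np.clip(np.hstack([ca,cb])*1.7,0,255).astype('uint8'))
```

```text
t 12.1 q [-29.3   2.2 119.2  36.9  80.3  48.7] p [ 0.4731 -0.0403  0.1072] rv [-2.4362  0.0348 -0.0673] F [-0.9  0.1 -3.3] T [-0.67  0.27 -0.01] op 0.0219
grip [ 0.4745 -0.0022  0.064 ] blade c [0.5916 0.0499 0.063 ] yaw -2.1 pitch 1.9 roll 85.1
(85, 0.058) shift mm [ 2.1 -0.1 -1. ] turn [0.  1.9 0.1]
(90, 0.057) shift mm [  2.   -3.9 -10.5] turn [5.  1.7 0.2]
(95, 0.056) shift mm [  1.9  -7.  -20.2] turn [10.   1.6  0.3]
(100, 0.056) shift mm [  1.8  -9.3 -29.1] turn [15.   1.4  0.4]
(105, 0.056) shift mm [  1.8 -10.8 -38.2] turn [20.   1.2  0.4]
(110, 0.056) shift mm [  1.7 -11.6 -47.5] turn [25.   1.   0.5]
```

View pics/v6.png

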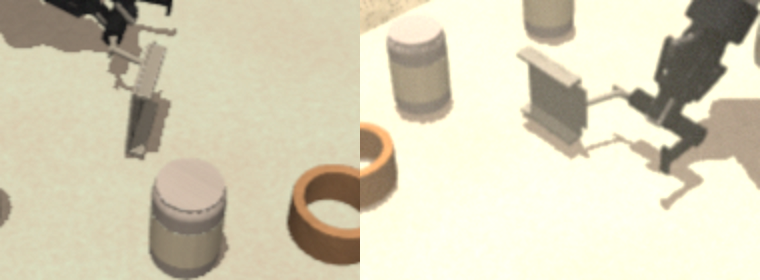

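The tray is held on its side with the channel round the blade, its plate facing −y and its lower wall just above the table (side crop, around (555,95)). Now I'll stand it on its wall and tip it over.

Emit:
arm_command:
  rows: "0 0 0 0 0.6 0; 1 0 0 0 1.2 0; 2 0 -1 0 1.9 0; 2 -1 -3 1 1.8 0; 2 -2 -6 2.5 1.8 0; 2 -4 -10 5 1.7 0; 2 -4 -10 5 1.7 0; 2 -4 -10 5 1.7 0"

```text
t: 13.2
tool_pos: [0.4754, -0.0446, 0.0977]
tool_rot: [-2.35, 0.05, -0.03]
contact_force: [-0.2, 0.3, -2.0]
opening: 0.022
```

Run:
```python
from h import *
st(); where()
for r,y in ((90,.05),(94,.049),(98,.047),(102,.044),(102,.038)): bt([.592,y,.057],-2,r,0,(r,y))
```

```text
t 13.2 q [-30.7   6.2 117.6  39.3  83.3  47.2] p [ 0.4754 -0.0446  0.0977] rv [-2.3499  0.0501 -0.0303] F [-0.2  0.3 -2. ] T [-0.67  0.18 -0.01] op 0.022
grip [ 0.4756 -0.0029  0.0579] blade c [0.5927 0.0492 0.0581] yaw -2.2 pitch 0.1 roll 90.0
(90, 0.05) shift mm [-0.3  0.4 -0.9] turn [0.  0.1 0.2]
(94, 0.049) shift mm [-0.4 -3.1 -7.9] turn [ 4.  -0.1  0.2]
(98, 0.047) shift mm [ -0.5  -7.2 -15. ] turn [ 8.  -0.2  0.2]
(102, 0.044) shift mm [ -0.5 -11.7 -22.2] turn [12.  -0.4  0.2]
(102, 0.038) shift mm [ -0.5 -17.7 -22.2] turn [12.  -0.4  0.2]
```

Emit:
arm_command:
  rows: "0 -1 -3 2 0 0; 0 -3 -8 4 0 0; 0 -5 -11 6 0 0; 0 -7 -15 8 0 0; 0 -10 -19 10 0 0; 0 -12 -22 12 0 0; 0 -18 -22 12 0 0; 0 -18 -22 12 0 0; 0 -18 -22 12 0 0"

```text
t: 14.32
tool_pos: [0.4757, -0.0628, 0.076]
tool_rot: [-2.141, 0.051, -0.025]
contact_force: [0.4, 0.2, -1.9]
opening: 0.0222
```

Run:
```python
from h import *
st(); where()
a=snap('scene','scene7')
b=snap('side','side7')
ca=cv2.resize(a['frame'][150:290,210:390,::-1],None,fx=2,fy=2); cb=cv2.resize(b['frame'][150:290,160:360,::-1],None,fx=2,fy=2)
cv2.imwrite('pics/v7.png',np.clip(np.hstack([ca,cb])*1.7,0,255).astype('uint8'))
```

```text
t 14.32 q [-35.   14.9 114.6  45.3  90.2  40.7] p [ 0.4757 -0.0628  0.076 ] rv [-2.1409  0.0506 -0.0251] F [ 0.4  0.2 -1.9] T [-0.61  0.02  0.04] op 0.0222
grip [ 0.476  -0.0137  0.0458] blade c [0.5931 0.0371 0.0569] yaw -2.2 pitch -0.3 roll 102.0
```

View pics/v7.png

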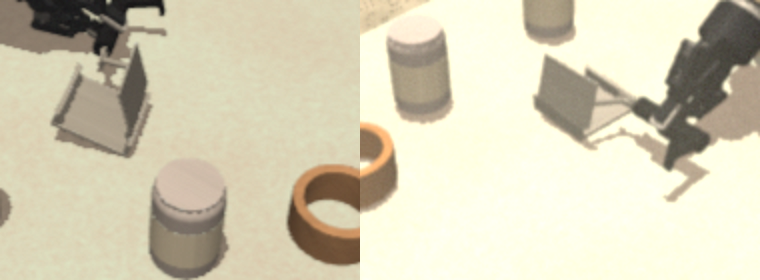

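The tray lies right way up, walls pointing up (scene crop around (100,110)), and the blade stands beside its left wall. I'll raise the spatula straight up and carry it off to the left.

Emit:
arm_command:
  rows: "0 0 6 0 0 0; 0 0 20 0 0 0; 0 0 45 0 0 0; 0 0 75 0 0 0; 0 0 90 0 0 0; 0 0 90 0 0 0"

```text
t: 15.18
tool_pos: [0.4762, -0.0629, 0.1673]
tool_rot: [-2.143, 0.049, -0.028]
contact_force: [1.1, -0.9, -1.1]
opening: 0.0219
```

Run:
```python
from h import *
st(); where()
for k in range(1,13):
    s=k/12; tgt([.476-.026*s,-.014+.264*s,.136+.014*s],-2+2*s,102*(1-s),0,k)
d=snap('scene','scene8')
# tray measurement aid: brightness edges later
```

```text
t 15.18 q [-35.    4.8 114.7  45.7  97.1  47.8] p [ 0.4762 -0.0629  0.1673] rv [-2.1429  0.0487 -0.0277] F [ 1.1 -0.9 -1.1] T [-0.65  0.1  -0.  ] op 0.0219
grip [ 0.4765 -0.0139  0.137 ] blade c [0.5935 0.037  0.1483] yaw -2.2 pitch -0.2 roll 101.9
1 shift mm [-2.3 26.8  7. ] turn [-8.4  0.1  0.4]
2 shift mm [-4.2 54.8 14.2] turn [-16.8   0.4   0.5]
3 shift mm [-6.  83.6 20.6] turn [-25.3   0.6   0.7]
4 shift mm [ -7.9 113.1  25.8] turn [-33.8   0.9   0.9]
5 shift mm [ -9.9 143.1  29.9] turn [-42.3   1.1   1. ]
6 shift mm [-11.8 173.5  32.8] turn [-50.8   1.2   1.2]
7 shift mm [-13.9 204.   34.5] turn [-59.3   1.4   1.3]
8 shift mm [-15.9 234.5  34.8] turn [-67.8   1.5   1.4]
9 shift mm [-18.1 264.8  34. ] turn [-76.3   1.6   1.5]
10 shift mm [-20.2 294.7  31.9] turn [-84.8   1.7   1.6]
11 shift mm [-22.4 324.1  28.7] turn [-93.3   1.8   1.7]
12 shift mm [-24.7 352.7  24.4] turn [-101.8    1.8    1.7]
```

Emit:
arm_command:
  rows: "-2 27 7 -8.4 0 0.4; -4 55 14 -16.8 0.4 0.5; -6 84 21 -25.3 0.6 0.7; -8 113 26 -33.8 0.9 0.9; -10 143 30 -42.3 1.1 1; -12 173 33 -50.8 1.2 1.2; -14 204 34 -59.3 1.4 1.3; -16 234 35 -67.8 1.5 1.4; -18 265 34 -76.3 1.6 1.5; -20 295 32 -84.8 1.7 1.6; -22 324 29 -93.3 1.8 1.7; -25 353 24 -101.8 1.8 1.7"

```text
t: 16.73
tool_pos: [0.4498, 0.2915, 0.1886]
tool_rot: [2.359, 0.002, 0.008]
contact_force: [-0.2, -0.3, -2.8]
opening: 0.0216
```

Emit:
arm_command:
  rows: "0 0 0 0 0 0; 0 0 0 0 0 0"

```text
t: 16.98
tool_pos: [0.4493, 0.291, 0.1871]
tool_rot: [2.358, 0.003, 0.005]
contact_force: [0.5, -1.8, -2.2]
opening: 0.0218
```

Run:
```python
from h import *
st(); where(); tgt([.45,.25,.0605],0,0); tgt([.45,.25,.058],0,0)
snap('side','side9')
```

```text
t 16.98 q [ 37.5  12.7  99.6 -34.6  97.2 132.2] p [0.4493 0.291  0.1871] rv [2.3579 0.0031 0.0052] F [ 0.5 -1.8 -2.2] T [ 0.48 -0.01 -0.04] op 0.0218
grip [0.4476 0.2511 0.1456] blade c [0.5624 0.2507 0.0886] yaw -0.1 pitch -0.2 roll -0.3
 shift mm [  2.2  -1.3 -84.9] turn [ 0.2 -0.2  0.1]
 shift mm [  2.2  -1.3 -87.4] turn [ 0.2 -0.2  0.1]
```

Emit:
arm_command:
  rows: "0 0 -30 0 0 0; 0 0 -60 0.2 0 0; 0 0 -76 0.2 0 0; 0 0 -82 0.2 0 0; 0 0 -85 0.2 0 0; 0 0 -86 0.2 0 0; 0 0 -87 0.2 0 0; 0 0 -87.5 0.2 0 0; 0 0 -87.5 0.2 0 0"

```text
t: 18.15
tool_pos: [0.4497, 0.2908, 0.1007]
tool_rot: [2.362, 0.001, 0.007]
contact_force: [0.1, 0.3, -2.8]
opening: 0.0215
```

Run:
```python
from h import *
st(); where()
```

```text
t 18.15 q [ 37.4  19.7 100.7 -34.2  90.2 136.8] p [0.4497 0.2908 0.1007] rv [2.3623 0.0013 0.0069] F [ 0.1  0.3 -2.8] T [0.51 0.03 0.06] op 0.0215
grip [0.4481 0.251  0.059 ] blade c [0.5629 0.2508 0.0022] yaw -0.1 pitch -0.1 roll 0.0
```

Emit:
arm_command:
  rows: "0 0 -1 0 0 0; 0 0 -2 0 0 0; 0 0 -2.5 0 0 0; 0 0 -2.5 0 0 0"

```text
t: 18.65
tool_pos: [0.4497, 0.291, 0.0996]
tool_rot: [2.361, 0.0, 0.007]
contact_force: [-3.5, 1.4, 5.9]
opening: 0.0225
```

Emit:
arm_command:
  rows: "0 0 0 0 0 0; 0 0 0 0 0 0; 0 0 0 0 0 0; 0 0 0 0 0 0; 0 0 0 0 0 0"
  jaw: 0.55

```text
t: 19.27
tool_pos: [0.4497, 0.291, 0.0995]
tool_rot: [2.361, 0.0, 0.007]
contact_force: [0.6, -0.1, 0.6]
opening: 0.047
```

Run:
```python
from h import *
o=st(); where()
z=Ro.from_rotvec(o['tool_rot']).as_matrix()[:,2]; print('back 110mm',(-110*z).round(1))
```

```text
t 19.27 q [ 37.4  19.9 100.7 -34.2  90.2 137. ] p [0.4497 0.291  0.0995] rv [2.3606 0.     0.0067] F [ 0.6 -0.1  0.6] T [ 0.32 -0.02 -0.01] op 0.047
grip [0.448  0.2512 0.0578] blade c [0.5629 0.2507 0.0011] yaw -0.2 pitch -0.1 roll -0.1
back 110mm [-0.5 77.4 78.1]
```

Emit:
arm_command:
  rows: "0 25 25 0 0 0; 0 52 52 0 0 0; 0 77 78 0 0 0; 0 77 130 8 0 0; 0 60 185 17 0 0; 0 30 225 26 0 0; 0 -15 235 35 0 0; 0 -65 235 44 0 0; 0 -120 235 44.5 0 0; 0 -175 235 44.5 0 0; 0 -230 235 44.5 0 0; 0 -240 235 44.5 0 0"

```text
t: 20.78
tool_pos: [0.4494, 0.0485, 0.3345]
tool_rot: [3.137, -0.01, 0.008]
contact_force: [1.1, 0.4, -0.9]
opening: 0.0471
```

Run:
```python
from h import *
st()
a=snap('scene','scene10'); b=snap('side','side10'); w=snap('wrist','wrist10')
ca=np.clip(cv2.resize(a['frame'][105:285,130:420,::-1],None,fx=2.6,fy=2.6)[:300]*1.0,0,255)
ca=np.clip(cv2.resize(a['frame'][120:270,150:420,::-1],(756,420))*1.6,0,255).astype('uint8')
cb=np.clip(cv2.resize(b['frame'][130:310,140:400,::-1],(378,262))*1.6,0,255).astype('uint8')
# tray zoom, x4, both views
za=cv2.resize(a['frame'][195:250,220:310,::-1],None,fx=4,fy=4,interpolation=cv2.INTER_CUBIC)
zb=cv2.resize(b['frame'][160:235,220:310,::-1],None,fx=4,fy=4,interpolation=cv2.INTER_CUBIC)
top=np.zeros((300,728,3),'uint8'); top[:220,:360]=za; top[:300,368:728]=zb
bot=np.zeros((262,728,3),'uint8'); bot[:,:378]=cb/1.6; bot[:200,382:728]=cv2.resize(a['frame'][120:270,150:420,::-1],(346,192)).repeat(1,0)[:200] if False else cv2.resize(a['frame'][120:270,150:420,::-1],(346,200))
cv2.imwrite('pics/v10.png',np.clip(np.vstack([top,bot])*1.5,0,255).astype('uint8'))
```

```text
t 20.77 q [ -3.2 -22.9 112.3  -0.3  90.3  87.2] p [0.4494 0.0485 0.3345] rv [ 3.1368 -0.0103  0.0081] F [ 1.1  0.4 -0.9] T [0.01 0.   0.  ] op 0.0471
```

View pics/v10.png

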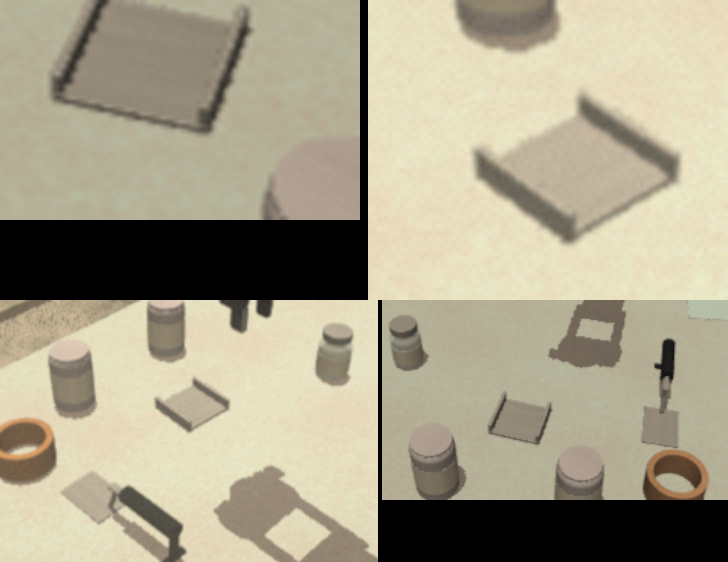

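The tray is right way up on the table (side-zoom table corners (111,180), (203,241), (308,183)) and the spatula stands on its blade and foot, clear of it. Next I'll go over the jar and measure it with the wrist camera.

Emit:
arm_command:
  rows: "5 -50 0 0 0 0; 10 -105 0 0 0 0; 15 -160 0 0 0 0; 20 -215 0 0 0 0; 28 -265 -20 0 0 0; 35 -300 -40 0 0 0; 35 -310 -50 0 0 0; 35 -310 -50 0 0 0"
  jaw: 1

```text
t: 21.92
tool_pos: [0.4849, -0.2575, 0.2833]
tool_rot: [3.14, -0.002, 0.005]
contact_force: [0.1, -0.0, 0.6]
opening: 0.0857
```

Run:
```python
from h import *
np.set_printoptions(precision=4,suppress=True)
st()
a=load('scene10');b=load('side10')
G=lambda d,pts,o,z:np.array([plane(d,o[0]+(x-1.5)/4,o[1]+(y-1.5)/4,z)[:2] for x,y in pts])
q=G(b,[(111,181),(203,241),(308,183)],(220,160),0);print('tray side bottom',q,(q[0]+q[2])/2,np.linalg.norm(np.diff(q,axis=0),axis=1))
q=G(b,[(109,148),(203,209),(215,92),(311,152)],(220,160),.022);print('side top',q,q.mean(0))
q=G(a,[(55,99),(209,131)],(220,195),0);print('scene front bottom',q,q.mean(0))
q=G(a,[(245,10),(100,-20)],(220,195),.022);print('scene rear right top',q)
w=snap('wrist','wrist11'); u=proj(w,np.array([.485,-.261,.095])); print('lid expected px',u, proj(w,np.array([.516,-.261,.095])), proj(w,np.array([.485,-.23,.095])))
im=w['frame'][:,:,::-1].copy(); cv2.circle(im,(int(u[0]),int(u[1])),3,(0,0,255),-1); cv2.imwrite('pics/v11.png',im)
# pixel profile rows through expected centre
x,y=map(int,u); print('row',im[y,max(0,x-110):x+110:5].sum(1)); print('col',im[max(0,y-110):y+110:5,x].sum(1), x,y)
```

```text
t 21.93 q [-35.7  -6.7 103.9   0.   82.6  54.3] p [ 0.4849 -0.2575  0.2833] rv [ 3.1399 -0.0019  0.0045] F [ 0.1 -0.   0.6] T [-0.03  0.   -0.01] op 0.0857
tray side bottom [[ 0.6458  0.0392]
 [ 0.563   0.0417]
 [ 0.5528 -0.0468]] [ 0.5993 -0.0038] [0.0828 0.0891]
side top [[ 0.6509  0.0354]
 [ 0.5662  0.0387]
 [ 0.643  -0.0565]
 [ 0.5549 -0.0506]] [ 0.6037 -0.0082]
scene front bottom [[ 0.641  -0.0578]
 [ 0.6478  0.0363]] [ 0.6444 -0.0108]
scene rear right top [[ 0.5663  0.0427]
 [ 0.5579 -0.0493]]
lid expected px [262.5818 183.2149] [262.6877 149.8155] [228.6829 183.2533]
row [394 402 399 394 402 398 224 237 243 230 242 237 238 239 240 236 252 231
 228 289 315 310 255 307 310 311 317 311 314 314 394 408 402 404 403 403
 405 407 408 406 405 410 397 408]
col [400 404 406 398 401 400 408 394 400 409 411 410 392 310 217 265 301 231
 323 321 317 309 255 317 169 177 176 175 332 241 232 233 240 233 232 399
 401 398 396 399 392 383 392 400] 262 183
```

Run:
```python
from h import *
np.set_printoptions(precision=4,suppress=True,linewidth=250)
w=load('wrist11'); s=w['frame'].astype(int).sum(2)
print((s[110:236:5,205:340:5]//10))
m=((s>280)&(s<345)).astype('uint8'); n,l,stt,c=cv2.connectedComponentsWithStats(m)
for i in np.argsort(-stt[1:,4])[:6]+1: print(stt[i],c[i])
```

```text
[[39 39 41 40 41 40 40 40 41 40 40 39 40 39 39 39 39 40 39 39 39 40 39 38 40 40 39]
 [40 40 39 41 39 40 39 41 40 40 40 41 40 40 41 40 39 39 39 39 40 40 40 38 40 39 39]
 [40 40 40 40 40 40 40 38 41 40 40 40 40 39 39 40 41 39 40 39 40 39 40 40 38 40 40]
 [40 40 39 40 39 40 40 39 39 41 41 41 40 40 40 40 39 40 40 40 40 39 39 39 40 39 39]
 [40 40 40 39 40 40 40 40 41 41 40 39 41 40 40 41 40 39 40 40 39 40 40 40 40 40 40]
 [39 40 40 40 40 39 40 40 41 40 40 39 40 41 39 40 40 40 40 39 39 40 39 40 40 40 39]
 [40 39 39 40 39 40 41 40 40 40 39 19 20 21 21 23 40 39 40 40 40 40 40 40 40 38 40]
 [40 39 40 40 39 40 39 40 41 28 18 29 28 28 29 37 20 41 39 40 39 39 40 39 40 39 40]
 [39 40 41 41 40 40 40 40 39 18 23 28 30 30 30 29 28 31 40 40 40 40 40 41 39 41 40]
 [39 38 40 40 40 39 40 39 16 25 29 25 12 13 13 13 31 28 30 40 41 40 40 40 40 39 40]
 [39 39 40 40 39 39 39 31 25 28 11 30 32 32 31 32 32 15 28 41 40 40 39 39 40 41 39]
 [37 24 39 40 40 40 40 23 27 10 32 32 31 31 32 32 32 32 18 39 40 41 40 39 39 40 40]
 [24 23 23 39 32 24 23 24 25 32 32 32 32 32 32 32 32 31 31 33 40 41 40 40 40 41 40]
 [24 23 
[... 640 characters left out ...]
8 40 40 41 40 39 41 40]
 [24 22 22 23 23 23 23 22 23 23 23 23 23 24 23 39 39 40 40 40 41 39 40 39 40 40 40]
 [23 23 23 23 24 24 23 24 23 24 23 23 23 23 23 40 39 38 40 40 40 40 40 39 40 40 40]
 [23 23 23 23 24 23 24 23 24 23 24 24 24 23 23 40 39 41 40 40 40 40 41 39 40 40 40]
 [24 24 23 24 22 23 24 23 23 29 23 23 23 24 37 39 41 41 40 39 40 39 40 40 39 39 41]
 [39 31 23 23 23 23 24 23 24 23 24 23 23 35 40 40 39 39 41 39 39 39 40 39 39 39 40]]
[  46   41   47   73 2979] [68.9308 78.7489]
[ 244  143   58   53 1970] [274.3863 171.799 ]
[ 35  48   6  67 166] [36.9217 80.5843]
[254 211  12  14  24] [259.5    217.1667]
[244 250  13   7  16] [249.375 252.125]
[176 194   2  15  15] [176.3333 201.    ]
```

Run:
```python
from h import *
np.set_printoptions(precision=4,suppress=True,linewidth=250)
w=load('wrist11'); print('cam',ray(w,256,192)); print('lid wrist',plane(w,273.5,184,.095),'width',plane(w,244.5,184,.095)[:2]-plane(w,302,184,.095)[:2],plane(w,273.5,156,.095)[:2]-plane(w,273.5,212,.095)[:2])
for f,(x0,x1,y0,y1) in dict(scene0=(150,190,128,176),side0=(352,390,140,190)).items():
    d=load(f); s=d['frame'].astype(int).sum(2); print(f,x0,y0); print(s[y0:y1:2,x0:x1:1]//10)
```

```text
cam (array([ 0.568 , -0.2575,  0.3531]), array([-0.334 ,  0.0093, -0.9425]))
lid wrist [ 0.4842 -0.271   0.095 ] width [0.     0.0528] [0.054  0.0008]
scene0 150 128
[[34 34 34 34 34 34 34 34 34 34 34 34 34 34 34 34 34 34 34 34 34 34 34 34 34 34 34 34 33 33 34 34 33 33 34 34 33 33 33 33]
 [33 34 34 34 34 34 34 33 33 33 33 34 34 34 34 34 34 34 34 34 33 33 33 34 34 34 34 33 33 33 33 33 33 33 33 33 33 34 33 34]
 [34 34 34 34 34 34 34 34 34 34 32 30 28 27 27 27 27 27 26 26 27 27 28 29 32 34 34 33 33 33 33 33 33 33 33 33 33 34 33 34]
 [34 34 34 33 33 34 34 32 28 26 26 26 26 26 26 26 26 26 26 26 26 26 26 26 26 27 31 34 34 34 34 34 33 33 33 34 33 33 33 33]
 [34 34 34 33 33 32 29 26 26 26 26 26 26 26 26 26 26 26 26 26 26 26 26 26 26 26 25 30 34 33 33 33 34 33 33 33 33 33 33 33]
 [34 34 34 34 34 30 27 26 26 26 26 26 26 26 26 26 26 26 26 26 26 26 26 26 26 25 19 24 32 33 33 33 33 33 33 33 33 34 34 33]
 [34 34 34 34 33 28 25 26 26 26 26 26 26 26 26 26 26 26 26 26 26 26 26 26 23 16 11 22 31 33 33 33 33 33 33 33 33 34 34 33]
 [34 34 34 34 34 30 21 16 22 26 26 26 26 26 26 26 26 26 26 26 25 22 18 14
[... 4258 characters left out ...]
42 42 42 41 38 28 23 22 22 22 23 23 22 23 24 24 23 24 24 24 25 24 23 23 23 21 22 30 39 41 42 42 41 42 41 42 41 41]
 [42 42 41 42 39 29 24 23 23 23 23 23 23 23 24 24 24 24 24 24 24 24 23 23 23 23 25 34 41 41 42 41 42 41 41 41 42 41]
 [41 42 41 42 42 38 30 25 24 22 23 23 23 24 23 25 24 24 24 24 24 24 23 23 23 22 25 27 32 40 41 41 41 41 42 41 41 41]
 [41 42 42 41 42 42 41 37 31 26 25 24 24 24 25 23 24 24 23 24 23 24 24 25 25 25 25 28 37 40 41 42 41 41 41 42 41 41]
 [42 42 41 41 41 41 42 41 41 37 31 29 28 26 26 26 25 25 26 25 25 26 26 26 26 25 30 37 41 42 41 42 41 42 42 41 41 42]
 [41 41 41 41 42 42 42 41 42 42 41 42 41 39 36 30 29 28 29 28 29 29 29 31 36 38 40 42 42 41 41 41 40 41 41 41 41 41]]
```

Run:
```python
from h import *
np.set_printoptions(precision=4,suppress=True)
a=load('scene0');b=load('side0')
print(plane(a,166.2,138,.095),plane(b,372,151,.095))
```

```text
[ 0.4862 -0.2686  0.095 ] [ 0.4834 -0.2672  0.095 ]
```

Emit:
arm_command:
  rows: "0 -12 -10 0 0 0; 0 -12 -45 0 0 0; 0 -12 -80 0 0 0; 0 -12 -115 0 0 0; 0 -12 -145 0 0 0; 0 -12 -165 0 0 0; 0 -12 -173 0 0 0; 0 -12 -173 0 0 0"

```text
t: 22.98
tool_pos: [0.4854, -0.2694, 0.1116]
tool_rot: [3.139, -0.001, 0.007]
contact_force: [0.5, -0.2, 0.1]
opening: 0.0854
```

Emit:
arm_command:
  rows: "0 0 0 0 0 0; 0 0 0 0 0 0; 0 0 0 0 0 0; 0 0 0 0 0 0; 0 0 0 0 0 0; 0 0 0 0 0 0"
  jaw: 0
  squeeze: 40

```text
t: 23.72
tool_pos: [0.4864, -0.2701, 0.1136]
tool_rot: [3.137, -0.001, 0.012]
contact_force: [-0.6, 0.8, 6.7]
opening: 0.0603
```

Emit:
arm_command:
  rows: "0 0 5 0 0 0; 0 0 15 0 0 0; 0 0 30 0 0 0; 0 0 50 0 0 0; 0 0 70 0 0 0; 0 0 80 0 0 0; 0 0 80 0 0 0"

```text
t: 24.6
tool_pos: [0.4869, -0.2705, 0.1951]
tool_rot: [3.135, -0.001, 0.015]
contact_force: [1.2, 0.2, -3.0]
opening: 0.0602
```

Run:
```python
from h import *
o=st(); print((np.array([.601,-.0075,0])-o['tool_pos'])*1000)
```

```text
t 24.6 q [-36.7  -1.2 107.5   0.   73.1  53.3] p [ 0.4869 -0.2705  0.1951] rv [ 3.1353 -0.0009  0.0148] F [ 1.2  0.2 -3. ] T [-0.   -0.01 -0.05] op 0.0602
[ 114.068   262.9831 -195.1058]
```

Emit:
arm_command:
  rows: "8 20 0 0 0 0; 20 50 0 0 0 0; 35 85 0 0 0 0; 50 125 0 0 0 0; 67 165 0 0 0 0; 85 205 0 0 0 0; 100 238 0 0 0 0; 112 257 0 0 0 0; 115 263 -10 0 0 0; 115 263 -25 0 0 0; 115 263 -40 0 0 0; 115 263 -40 0 0 0"

```text
t: 26.1
tool_pos: [0.6001, -0.0081, 0.1522]
tool_rot: [3.136, -0.003, 0.007]
contact_force: [-0.2, 0.2, -2.8]
opening: 0.06
```

Run:
```python
from h import *
o=st(); a=snap('scene','scene12'); b=snap('side','side12')
za=cv2.resize(a['frame'][170:250,210:320,::-1],None,fx=3.3,fy=3.3,interpolation=cv2.INTER_CUBIC)
zb=cv2.resize(b['frame'][110:240,200:330,::-1],None,fx=3.3,fy=3.3,interpolation=cv2.INTER_CUBIC)
np.set_printoptions(linewidth=250)
# tray visible? print corners predicted vs unchanged difference to picture before
for n,d in(('scene10',a),('side10',b)):
    e=load(n); m=np.abs(d['frame'].astype(int)-e['frame']).sum(2)>60; print(n,m.sum())
# pred pixels of tray centre line & jar bottom
for d in(a,b): print(proj(d,np.array([.646,-.058,0])),proj(d,np.array([.646,.036,0])),proj(d,np.array([.6015,-.0075,.04])))
```

```text
t 26.1 q [ -7.8   7.5 102.8  -0.3  69.4  82.4] p [ 0.6001 -0.0081  0.1522] rv [ 3.1359 -0.0028  0.0068] F [-0.2  0.2 -2.8] T [-0.03 -0.03  0.03] op 0.06
scene10 14195
side10 25935
[232.7849 220.8635] [271.8998 226.7812] [257.4741 198.8274]
[272.7958 188.5327] [248.2057 204.2821] [272.5846 191.7408]
```

Emit:
arm_command:
  rows: "1 0 -10 0 0 0; 2 1 -20 0 0 0; 2 1 -27 0 0 0; 2 1 -30 0 0 0; 2 1 -32 0 0 0; 2 1 -32 0 0 0"

```text
t: 26.95
tool_pos: [0.6037, -0.0071, 0.1227]
tool_rot: [3.135, -0.002, 0.014]
contact_force: [-0.2, 0.7, -2.3]
opening: 0.0602
```

Emit:
arm_command:
  rows: "0 0 -1 0 0 0; 0 0 -2 0 0 0; 0 0 -2 0 0 0"

```text
t: 27.32
tool_pos: [0.6037, -0.0071, 0.1207]
tool_rot: [3.135, -0.002, 0.014]
contact_force: [0.0, 1.0, -3.0]
opening: 0.0601
```

Run:
```python
from h import *
st()
```

```text
t 27.32 q [ -7.6  10.2 103.2  -0.3  66.1  82.6] p [ 0.6037 -0.0071  0.1207] rv [ 3.1353 -0.0022  0.0138] F [ 0.  1. -3.] T [ 0.02 -0.   -0.08] op 0.0601
```

Emit:
arm_command:
  rows: "-1 0 -1 0 0 0; -1 0 -2 0 0 0; -1 0 -3 0 0 0; -1 0 -3 0 0 0"

```text
t: 27.82
tool_pos: [0.6029, -0.007, 0.1187]
tool_rot: [3.135, -0.002, 0.014]
contact_force: [-3.8, 0.0, 5.0]
opening: 0.0604
```

Emit:
arm_command:
  rows: "0 0 0 0 0 0; 0 0 0 0 0 0; 0 0 0 0 0 0; 0 0 0 0 0 0; 0 0 0 0 0 0; 0 0 0 0 0 0"
  jaw: 1

```text
t: 28.58
tool_pos: [0.6029, -0.0071, 0.1187]
tool_rot: [3.135, -0.002, 0.014]
contact_force: [-0.7, -0.5, -0.2]
opening: 0.0855
```

Emit:
arm_command:
  rows: "0 0 15 0 0 0; 0 0 35 0 0 0; 0 0 65 0 0 0; 0 0 100 0 0 0; 0 0 140 0 0 0; 0 0 180 0 0 0; -30 0 200 0 0 0; -60 -40 200 0 0 0; -90 -80 200 0 0 0; -120 -130 200 0 0 0; -130 -180 200 0 0 0; -130 -200 200 0 0 0"

```text
t: 30.08
tool_pos: [0.4722, -0.2091, 0.3208]
tool_rot: [3.133, -0.007, 0.018]
contact_force: [0.5, 0.4, 0.3]
opening: 0.0854
```

Run:
```python
from h import *
st(); a=snap('scene','scene13'); b=snap('side','side13')
za=cv2.resize(a['frame'][180:245,215:300,::-1],None,fx=4,fy=4,interpolation=cv2.INTER_CUBIC)
zb=cv2.resize(b['frame'][150:230,215:315,::-1],None,fx=4,fy=4,interpolation=cv2.INTER_CUBIC)
c=np.zeros((576,760,3),'uint8'); c[:260,:340]=za; c[:320,350:750]=zb
c[325:575,:333]=cv2.resize(a['frame'][:,:,::-1],(333,250)); c[325:575,350:683]=cv2.resize(b['frame'][:,:,::-1],(333,250))
cv2.imwrite('pics/v13.png',np.clip(c*1.5,0,255).astype('uint8'))
for n,d in(('scene0',a),('side0',b)): # cans, tape unmoved
    e=load(n)
    for t,box in dict(scene0=dict(cana=(172,215,210,270),canb=(286,232,323,288),tape=(360,236,405,280)),side0=dict(cana=(240,124,269,170),tape=(132,212,180,254)))[n].items():
        x0,y0,x1,y1=box; print(n,t,(np.abs(d['frame'][y0:y1,x0:x1].astype(int)-e['frame'][y0:y1,x0:x1]).sum(2)>60).mean().round(3))
```

```text
t 30.07 q [-32.1 -13.  105.9  -0.   86.4  58.1] p [ 0.4722 -0.2091  0.3208] rv [ 3.1335 -0.0068  0.0179] F [0.5 0.4 0.3] T [ 0.   -0.01  0.  ] op 0.0854
scene0 cana 0.0
scene0 canb 0.015
scene0 tape 0.009
side0 cana 0.001
side0 tape 0.006
```

View pics/v13.png

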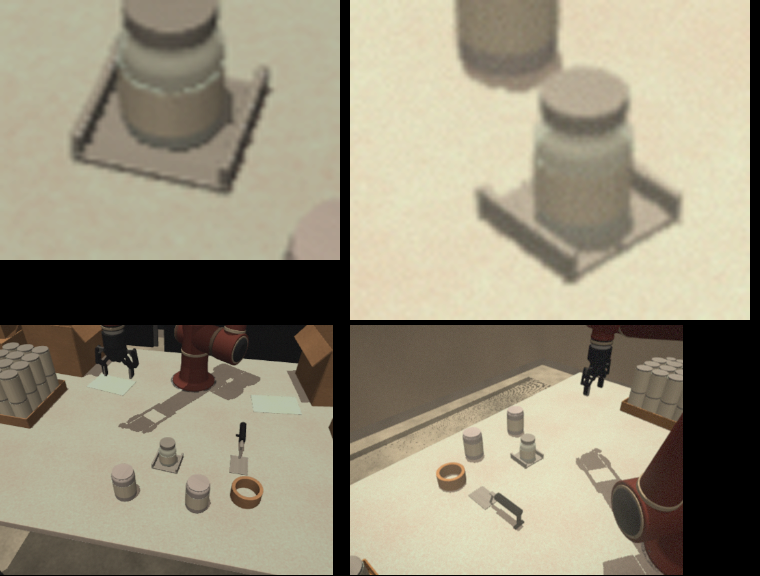

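The jar stands upright in the tray, with the spatula flat and clear of it and the cans and tape in place. Last, I'll check the centring by numbers.

Run:
```python
from h import *
np.set_printoptions(precision=4,suppress=True)
a=load('scene13');b=load('side13')
g=lambda d,p,o,z: plane(d,o[0]+(p[0]-1.5)/4,o[1]+(p[1]-1.5)/4,z)[:2]
print('lid side',g(b,(233,91),(215,150),.1))
print('jar front bottom scene',g(a,(172,146),(215,180),.005))
t=np.array([g(a,(75,159),(215,180),0),g(a,(228,191),(215,180),0)]);print('tray front',t,t.mean(0))
s=np.array([g(b,(128,218),(215,150),0),g(b,(221,281),(215,150),0),g(b,(329,221),(215,150),0)]);print('tray side',s,(s[0]+s[2])/2)
s=np.array([g(b,(127,190),(215,150),.022),g(b,(330,192),(215,150),.022)]);print('top',s.mean(0))
```

```text
lid side [ 0.6011 -0.0067]
jar front bottom scene [ 0.6238 -0.0027]
tray front [[ 0.641  -0.0578]
 [ 0.648   0.0357]] [ 0.6445 -0.011 ]
tray side [[ 0.6494  0.0384]
 [ 0.5639  0.0426]
 [ 0.5536 -0.0488]] [ 0.6015 -0.0052]
top [ 0.6028 -0.0062]
```

```bash
python3 -c "
from h import *
print(workorder.finish_job())"
```

```text
the job is handed in; nothing more can be done
None
```

The job is done and handed in at about 30 s on the robot's clock. The tray is right way up with the jar standing upright in the middle of it.

- **Turning the tray:** I gripped the spatula handle tilted 45° and slid the blade into the tunnel with no contact force. I then lifted the tray, rolled it to 90° low over the table and stood it on its side wall. From there I pushed it over with the blade; the last part of the turn was an uncontrolled tip of about 80° onto its plate.
- **Spatula:** It is back on its blade and foot on the table, clear of the tray and tape.
- **Jar:** I set it down with about 5 N of contact.

Last checks:
- The jar measured (0.601, −0.007) m against a tray centre of about (0.601, −0.006) m.
- The cans and tape looked unmoved, with pixel changes of at most 1.5% in the areas compared. Can_b was compared in the scene view only.
- The gripper was clear of everything when I handed in.

Two measurements disagreed:
- My first two-camera estimate of the jar was off by up to about 12 mm. I re-measured it with the wrist camera, and refined readings from the other two agreed within 4 mm.
- The blade's heading before insertion read about 3° different in the picture than from the arm. That stayed within the tunnel's clearance.

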